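Pack the meter and torch back into the instrument case

ROBOT

A 6-joint arm with a two-finger parallel gripper is mounted at the origin on the work surface. World frame = base frame: x ahead of the robot, y to its left, z up, the work surface at z = 0. Lengths are in m, angles in rad, forces in N, time in s.
With the tool pointing down it reaches from about 0.25 to 0.725 m from the base axis. Payload 9.7 kg.
Tool frame: the origin (TCP) lies at the very end of the fingers, on their centre line; the grasp point (between the pads) lies 19 mm behind it (hold_point_z is the distance from the TCP to the grasp point, in m); z points along the fingers, y is the line along which they close (so a half turn about z gives the same grasp; the last joint's range is limited). The gripper opens to 85 mm and grips with 20 to 120 N. Pads are 22 mm wide; open, the fingers measure 114 mm over their backs; the gripper's body (76 mm by 85 mm) begins 54 mm behind the grasp point. The pads swing forward as they close: fully open they stand 13 mm farther back than shut.
Start: joints at [-1.124, 0.087, 0.176, 1.66, 0, 1.571], TCP at [0.238, -0.496, 0.231] pointing down, gripper open.
Joint ranges: [-3.13, 3.13], [-0.85, 1.81], [-1.15, 1.24], [-2.2, 2.28], [-1.44, 1.52], [-3.14, 3.14]. Speed limits (rad/s): [2.22, 2.22, 2.57, 3.14, 3.14, 3.14].

INTERFACE

Orientations are given as a 3x3 rotation matrix whose columns are the frame's x, y, z axes.
In Python, from workcell import read_state, grab_frame, get_calibration, finish_job, masks_of, pinpoint, hold_point_z gives the robot as it stands.
- The arm moves only by the tool play_rows, never from a script. Its arguments are lists of equal length, an entry for each row: "offset": the shift along the world's x, y, z in cm, a list of three; "angular": the turn, a rotation vector about the world's x, y, z in degrees, a list of three; "jaw": the gripper command: -1 is fully open, 1 is shut, values between are in proportion. In form: {"offset": [[tx, ty, tz], ...], "angular": [[wx, wy, wz], ...], "jaw": [jaw, ...]}. A call has 1 to 5 rows; each row is the pose to reach, as a shift and turn from the pose commanded when the call began; what a row does not reach only later rows make up. A row lasts 1/12 s, in which the tool goes at most 41.7 mm and 7.16 degrees, less where a joint would pass 70% of its speed; a pose out of reach is approached as far as the arm can. A call with a gripper value outside its range is refused whole. The fingers move at their own pace and stop on an object; "newtons" is the grip in N (left out, the last holds). Time passes only in rows, so rows that repeat a pose let the fingers close. It gives the time, the measured TCP pose, the force, the opening and the grip force at its end, in the units of the state.
- read_state(): the state, without advancing time (a new reading comes with each control period).
- grab_frame(name): name is "scene" or "top"; returns the picture (420x560x3 uint8, red, green, blue); there is no depth.
- get_calibration(name): a dict with "intrinsics" (3x3 intrinsics, pixels), "T" (4x4, takes a point from camera to world coordinates). Camera axes: x right, y up, looking along -z (the intrinsics and any distortion apply to the point x, -y, -z); pixel columns grow to the right and rows downward; lengths in m; the calibration is good to about 2 mm. A picture is of the moment at which its call begins. get_calibration takes no time and is no camera call.
- finish_job(): hands the job in; it is judged then, once.
Trained networks look in the newest picture that a camera, given by its name, has taken for a name from the list of things; names that differ only in an ending like _2 or _b are one class to them, and where a whole thing is asked for, a point or a joint stands for the part that bears it (a point fixed in the world has none). Each returns a list of dicts, best first, with "score" (0 to 1); they miss things now and then, are a little off and sometimes report something else, mostly with a low value. They report only what shows in the picture. A call takes as long as a camera call. They do not tell look-alikes from the thing itself.
- masks_of(thing, camera): "region" (420x560 bool, what is visible of it).
- pinpoint(thing, camera): "xyz" ([x, y, z] in m, in world coordinates, good to about 4 mm: a listed point, or the origin of a listed thing).
The state is a dict: "time_s": time; "joint_pos": joint angles; "joint_velocities": joint speeds; "joint_torque": joint torques, N m; "eef_pos": TCP position; "orientation": TCP orientation; "contact_force": force on the tool from outside, world axes, zero at the start; "wrist_torque": the same for the moment, N m; "finger_gap": finger opening in m; "gripper_force": force on a finger pad.
Only numpy, scipy, OpenCV 4.12 (cv2) and the standard library are available. Lean on these libraries where they do the work, as an engineer would, in place of code of your own. Each camera call takes 0.05 s, during which the arm holds its last target. There are 200 camera calls.

TASK

The panel check is done: pack the kit back into the open hard case. Press the yellow multimeter, face up, into its empty snug foam cutout until it sits fully home on the cutout's floor, and push the torch down into the pair of spring clips beside the foam until it snaps in; either way round is fine for both. Let go of everything and leave the jar, the tape roll and the screwdriver where they are.

Things in the scene. Friction and masses are not known exactly. Their poses are not given: they have to be found in the camera images.
- case: Fixed brown hard case, lying open; foam half 310 (x) x 240 (y) x 58 mm high, foam top level with the rim; lid half, same size, flat open on its +y side. Origin: centre of the foam half's underside, on the bench; x along the hinge. Sunken grey clip panel on the +y side, 98 mm wide, top 36 mm above the bench. A laser measure (top 72 mm above the bench) and a box of cells are packed at the +x end.
- pocket (a point): Floor centre of the meter's blue-floored cutout, 24 mm below the foam top (34 above the bench); length 140 along x, width 58 along y (axes as the case). Foam lips are 2.5 mm tight per long side, 1.5 per end, tapered to 4 mm oversize at the mouth; the meter alone stops part-way, 8 to 20 N sends it home. Mid-length finger notches, 48 mm long, reach 60 mm each side of centre, full depth.
- clip (a point): Where the middle of the torch's axis lies when snapped in, 58 mm above the bench; torch along x (axes as the case). Two steel spring clips, 14 mm wide, at x -32 and +32 mm; jaw tips 22 mm above this point, about 38 mm apart; the throat below (25 mm) opens under 6 to 10 N of push and closes over the barrel. Barrel rests on saddles 15 mm below this point; panel 22 mm below.
- meter: Yellow multimeter, a block 140 (x) x 58 (y) x 40 mm (z) with black face, grey display and a dial standing 5 mm proud of the top. Origin: centre of its underside; z out of its face, display at the +x end. About 0.36 kg.
- torch: Torch lying along its x axis: black barrel 30 mm in diameter and 96 mm long, orange hexagonal head (38 mm long, at +x) and tail cap (22 mm long, at -x), both 36 mm across flats; 160 mm overall. Origin: middle of the barrel's length, 18 mm below its axis (on the bench as it starts). About 0.22 kg.
- torch_mid (a point): The middle of the torch's barrel, on its axis, 18 mm above the bench at the start; axes as the torch's.
- jar: Bystander: glass jar with steel lid, 68 mm diameter, 85 mm high; origin at the centre of its underside.
- tape: Bystander: roll of grey tape lying flat, 110 mm diameter, 48 mm high; origin at the centre of its underside.
- screwdriver: Bystander: red-handled screwdriver, 160 mm long, lying along its x; origin at its underside.
Not all that is in view belongs to the job. Leave any red look-alike of the torch alone.

How it is judged:
On the way:
1. the meter is pressed into its cutout by the gripper (not dropped in) (contact force between the fingers and meter above 2 N and z of meter in the frame of pocket below 0.006 m and horizontal distance between meter and pocket below 0.008 m), for 0.05 s.
At the end, for the whole second after the job is handed in: Meter face up in its cutout: underside within 3 mm of the floor, 6 mm of centre, level 0.05, in line 0.06 rad. Torch axis within 4 mm in height, 5 mm sideways, 14 mm overall of its seat in the clips, in line 0.08 rad. Both released, at rest. Bystanders moved under 30 mm (z of meter in the frame of pocket below 0.003 m and horizontal distance between meter and pocket below 0.006 m and angle between meter's own z axis and vertical below 0.05 rad and angle between the x axis of meter and the x axis of pocket, either way round below 0.06 rad and z of torch_mid in the frame of clip between -0.004 and 0.004 m and y of torch_mid in the frame of clip between -0.005 and 0.005 m and horizontal distance between torch_mid and clip below 0.014 m and angle between the x axis of torch and the x axis of clip, either way round below 0.08 rad and linear speed of each of meter, torch below 0.02 m/s); the robot touches nothing.
It fails at once if the jar was moved by more than 30 mm (distance of jar from where it was at the start of the episode above 0.03 m).
It fails at once if the tape roll was moved by more than 30 mm (distance of tape from where it was at the start of the episode above 0.03 m).
It fails at once if the screwdriver was moved by more than 30 mm (distance of screwdriver from where it was at the start of the episode above 0.03 m).
It also fails if it takes over 54 s, if anything falls off the work surface, if the arm or the gripper's body presses on something with over 40 N, if the wrist force passes 120 N, or if a joint passes its speed limit or range.

## Working session

There is one attempt and no reset: what is moved stays moved. The work goes in short steps, Python scripts to look and compute and a tool call to move; the robot and the scene stay as the last step left them, time stands still between calls to the robot, and variables do not carry over. Pictures are saved under pics/ and viewed, at most 10 in all, crops included, and the job is handed in when it is done.

Besides the shell and the picture viewer there is one more tool, called after "Call:" as name(argument=value, ...), one argument or row to a line, values as JSON. play_rows: Moves the arm, as the interface text tells. Its arguments: {"type":"object","properties":{"offset":{"type":"array","items":{"type":"array","items":{"type":"number"}}},"angular":{"type":"array","items":{"type":"array","items":{"type":"number"}}},"jaw":{"type":"array","items":{"type":"number"}},"newtons":{"type":"number"}},"required":["offset","angular","jaw"]}

```bash
mkdir -p pics; cat > h.py <<'E'
import numpy as np,cv2
from workcell import *
def save(n,f,crop=None,s=1):
    im=grab_frame(n)
    if crop: im=im[crop[1]:crop[3],crop[0]:crop[2]]
    cv2.imwrite(f,cv2.cvtColor(cv2.resize(im,None,fx=s,fy=s,interpolation=cv2.INTER_CUBIC),cv2.COLOR_RGB2BGR))
def ray(n,uv):
    c=get_calibration(n);K=np.array(c['intrinsics']);T=np.array(c['T'])
    p=np.linalg.solve(K,[uv[0],uv[1],1]);return T[:3,3],T[:3,:3]@(p*[1,-1,-1])
def at(n,uv,z):
    o,d=ray(n,uv);return (o+d*(z-o[2])/d[2]).round(4)
def proj(n,P):
    c=get_calibration(n);K=np.array(c['intrinsics']);T=np.array(c['T'])
    q=K@(T[:3,:3].T@(np.array(P)-T[:3,3])*[1,-1,-1]);return (q[:2]/q[2]).round(1)
def axis(n,m,z):
    c,_=cv2.findContours(m.astype(np.uint8),cv2.RETR_EXTERNAL,cv2.CHAIN_APPROX_NONE);c=max(c,key=cv2.contourArea)
    W=np.array([at(n,p,z)[:2] for p in c[:,0]]);r=cv2.minAreaRect((W*1000).astype(np.float32));return r
E
python3 - <<'E'
from h import *
save('scene','pics/s.png');save('top','pics/t.png')
for t in ['case','pocket','clip','meter','torch','torch_mid','jar','tape','screwdriver']:
    for n in ['top','scene']:
        for d in pinpoint(t,n)[:3]: print(t,n,round(d['score'],2),np.round(d['xyz'],4),proj(n,d['xyz']))
for t,z in [('meter',.04),('torch',.018),('case',.058)]:
    for d in masks_of(t,'top')[:3]: print(t,round(d['score'],2),d['region'].sum(),axis('top',d['region'],z))
print(hold_point_z,read_state()['time_s'],read_state()['orientation'])
E
```

```text
case top 0.79 [0.5742 0.2016 0.0008] [184.7 216.4]
case scene 0.75 [0.5756 0.2015 0.0006] [359.5 199.9]
pocket top 0.56 [0.5156 0.1572 0.038 ] [200.  239.5]
pocket scene 0.59 [0.5134 0.1621 0.0353] [333.6 175.8]
clip top 0.98 [0.5434 0.2728 0.06  ] [149.2 228.9]
clip scene 0.64 [0.547  0.2714 0.0567] [383.9 166.8]
meter top 0.93 [ 0.5148 -0.3325  0.003 ] [400.  234.8]
meter top 0.29 [ 0.3397 -0.2809  0.0018] [381.8 306.6]
meter scene 0.64 [ 0.5069 -0.3347  0.0021] [118.7 239.8]
meter scene 0.45 [ 0.5751  0.2029 -0.0013] [359.8 200.2]
torch top 0.83 [ 0.5112 -0.1463  0.0011] [324.8 238.1]
torch top 0.61 [ 8.506e-01  4.020e-02 -3.000e-04] [247. 106.]
torch top 0.52 [ 0.5102 -0.1509  0.0121] [327.1 238.5]
torch scene 0.95 [ 0.5109 -0.1539 -0.0026] [202.4 221. ]
torch scene 0.91 [ 0.8532  0.0403 -0.001 ] [352.4 319.8]
torch_mid top 0.82 [ 0.5101 -0.1487  0.0149] [326.4 238.6]
torch_mid top 0.65 [0.8449 0.039  0.0176] [246.9 106. ]
torch_mid scene 0.73 [ 0.5139 -0.1481  0.0186] [204.3 214.5]
torch_mid scene 0.72 [0.8475 0.04   0.019 ] [352.1 311.3]
jar top 0.86 [ 7.514e-01 -2.725e-01  4.0
[... 423 characters left out ...]
19104003906), (141.2253875732422, 69.50078582763672), 2.74979567527771)
meter 0.54 929 ((520.716064453125, -150.87603759765625), (41.16534423828125, 158.54052734375), 70.79154968261719)
torch 0.89 933 ((856.5718994140625, 35.08063507080078), (43.04034423828125, 164.47329711914062), 47.0411376953125)
torch 0.7 976 ((520.2837524414062, -154.00888061523438), (43.665836334228516, 165.92654418945312), 71.37553405761719)
torch 0.21 27888 ((593.4959716796875, 331.3746643066406), (535.3173217773438, 327.6280822753906), 82.8455810546875)
0.0187 1.15 [[ 9.01847261e-01  4.32054993e-01  1.37637527e-05]
 [ 4.32054994e-01 -9.01847261e-01 -1.72282193e-05]
 [ 4.96926444e-06  2.14839205e-05 -1.00000000e+00]]
```

View pics/t.png

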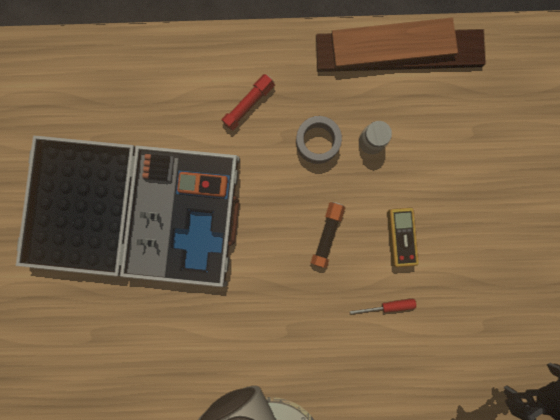

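View pics/s.png

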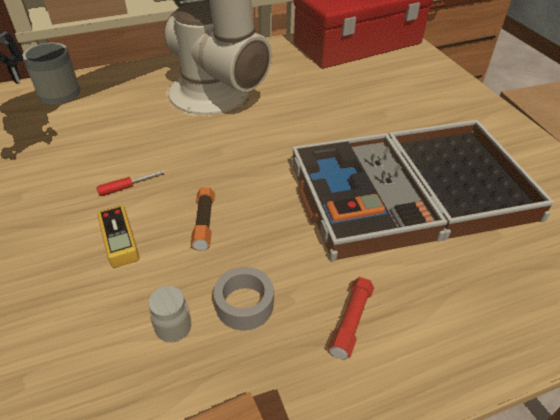

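The torch (orange and black) is at top pixel (327,237) and the red look-alike at (248,103). The description calls for a black barrel with orange ends, so it's the first one. The meter is at (403,237) and the blue pocket at (200,240). Next I'll take a confirming crop and measure the yaw angles.

```bash
python3 - <<'E'
from h import *
im=grab_frame('top')
hsv=cv2.cvtColor(im,cv2.COLOR_RGB2HSV)
b=cv2.inRange(hsv,(95,120,50),(120,255,255))
n,l,s,c=cv2.connectedComponentsWithStats(b);i=1+np.argmax(s[1:,4]);print('blue',s[i],c[i],at('top',c[i],.034))
m=l==i
cv2.imwrite('pics/c.png',cv2.cvtColor(np.hstack([cv2.resize(im[130:290,120:250],None,fx=3.5,fy=3.5,interpolation=cv2.INTER_CUBIC),cv2.resize(im[190:330,310:420][:160],(330,560),interpolation=cv2.INTER_CUBIC)]),cv2.COLOR_RGB2BGR))
ys,xs=np.nonzero(m);W=np.array([at('top',(x,y),.034)[:2] for x,y in zip(xs,ys)])
# fit cross model IoU-like: yaw/x/y
from scipy.optimize import minimize
g=np.argwhere(np.ones_like(m[180:300,150:250]))+[180,150]
G=np.array([at('top',(x,y),.034)[:2] for y,x in g]);t=m[180:300,150:250].ravel()
def f(p):
    d=G-p[:2];c,s=np.cos(p[2]),np.sin(p[2]);u=abs(c*d[:,0]+s*d[:,1]);v=abs(-s*d[:,0]+c*d[:,1])
    sg=lambda a:1/(1+np.exp(-a/.001))
    q=np.maximum(sg(.070-u)*sg(.029-v),sg(.024-u)*sg(.060-v));return ((q-t)**2).sum()
for y0 in(-.2,-.05,.1):
    r=minimize(f,[*W.mean(0),y0],method='Nelder-Mead');print(r.x,np.degrees(r.x[2]),r.fun,t.sum())
for n in('top','scene'):
  grab_frame(n)
  for t,z in [('meter',.04),('torch',.018)]:
    for d in masks_of(t,n)[:2]: print(n,t,round(d['score'],2),axis(n,d['region'],z))
# colour ends of torch: orange blobs near
o=cv2.inRange(hsv,(3,130,60),(14,255,255));n,l,s,c=cv2.connectedComponentsWithStats(o)
for k in range(1,n):
    if s[k,4]>30: print('or',s[k,4],c[k],at('top',c[k],.022))
y=cv2.inRange(hsv,(18,120,80),(32,255,255));n,l,s,c=cv2.connectedComponentsWithStats(y)
for k in range(1,n):
    if s[k,4]>80: print('ye',s[k],c[k])
print(get_calibration('top')['T'][:3])
E
```

```text
blue [ 174  215   48   54 1436] [197.39763231 241.52506964] [0.5108 0.1643 0.034 ]Traceback (most recent call last):
  File "<stdin>", line 12, in <module>
  File "h.py", line 11, in at
    o,d=ray(n,uv);return (o+d*(z-o[2])/d[2]).round(4)
        ~~~^^^^^^
  File "h.py", line 8, in ray
    c=get_calibration(n);K=np.array(c['intrinsics']);T=np.array(c['T'])
ValueError: time passes only in moves, steps and waits
```

View pics/c.png

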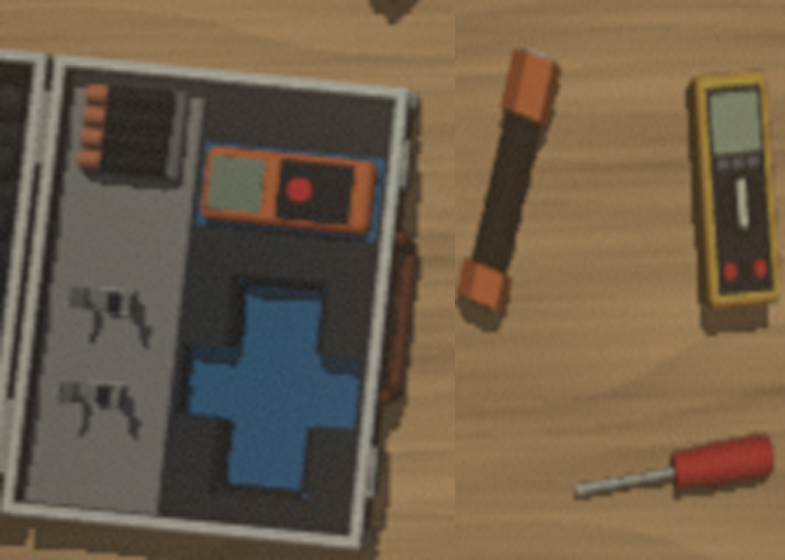

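The crop confirms the torch (orange ends, black barrel) and the meter with its display at the +x end. The blue cross pocket and the clip pair are also clear, and the case is yawed about -7°. I'll cache the calibration and fit again.

```bash
sed -i 's/^def save/from functools import lru_cache\nget_calibration=lru_cache(None)(get_calibration)\ndef save/' h.py; cat > m.py <<'E'
from h import *
from scipy.optimize import minimize
im=grab_frame('top')
hsv=cv2.cvtColor(im,cv2.COLOR_RGB2HSV)
b=cv2.inRange(hsv,(95,120,50),(120,255,255))
n,l,s,c=cv2.connectedComponentsWithStats(b);i=1+np.argmax(s[1:,4]);m=l==i
g=np.argwhere(np.ones_like(m[180:300,150:250]))+[180,150]
G=np.array([at('top',(x,y),.034)[:2] for y,x in g]);t=m[180:300,150:250].ravel()
def f(p):
    d=G-p[:2];c,s=np.cos(p[2]),np.sin(p[2]);u=abs(c*d[:,0]+s*d[:,1]);v=abs(-s*d[:,0]+c*d[:,1])
    sg=lambda a:1/(1+np.exp(-np.clip(a/.001,-50,50)))
    q=np.maximum(sg(.070-u)*sg(.029-v),sg(.024-u)*sg(.060-v));return ((q-t)**2).sum()
for y0 in(-.2,-.05):
    r=minimize(f,[.511,.164,y0],method='Nelder-Mead');print(r.x,np.degrees(r.x[2]),r.fun,t.sum())
for n in('top','scene'):
  grab_frame(n)
  for t,z in [('meter',.04),('torch',.018)]:
    for d in masks_of(t,n)[:2]: print(n,t,round(d['score'],2),axis(n,d['region'],z))
o=cv2.inRange(hsv,(3,130,60),(14,255,255));n,l,s,c=cv2.connectedComponentsWithStats(o)
for k in range(1,n):
    if s[k,4]>30: print('or',s[k,4],c[k],at('top',c[k],.022))
# rim corners, rectified view of crop (px in crop/3.5+offset)
for u,v in [(62,62),(408,95),(358,545),(12,510)]:
    print('rim',at('top',(120+u/3.5,130+v/3.5),.058))
for q in [(455+700,75)]: pass
for u,v in [(695,75),(762,72),(776,298),(712,303)]: print('meter corner',at('top',(310+(u-455)/3,190+v/4),.04))
print(get_calibration('top')['T'][:3,3],read_state()['time_s'])
E
python3 m.py
```

```text
[ 0.51074144  0.1634712  -0.12631354] -7.237232538007389 390.68274584296546 1429
[ 0.51075168  0.16347009 -0.12611238] -7.225707338218895 390.6827779517513 1429
top meter 0.98 ((509.40435791015625, -328.441650390625), (137.64503479003906, 63.91950225830078), 2.746417284011841)
top meter 0.24 ((590.3780517578125, 323.6993408203125), (523.6612548828125, 323.8200378417969), 82.92554473876953)
top torch 0.77 ((855.9988403320312, 34.39703369140625), (42.661354064941406, 164.74224853515625), 46.499210357666016)
top torch 0.7 ((521.3268432617188, -154.25759887695312), (43.150367736816406, 160.4216766357422), 70.57121276855469)
scene meter 0.84 ((526.8560180664062, -332.6510925292969), (171.65347290039062, 59.7967643737793), 2.5817277431488037)
scene torch 0.97 ((852.9358520507812, 35.58504867553711), (43.017765045166016, 178.25364685058594), 46.555809020996094)
scene torch 0.92 ((516.3501586914062, -152.94992065429688), (39.31495666503906, 188.332275390625), 71.52545166015625)
or 5262 [400.01121247  42.47434436] [ 0.9945 -0.3474  0.022 ]
or 752 [248.19946809 101.44414894] [0.855  0.0353 0.022 ]
or 370 [205.72702703 184.56216216] [0.65   0.1442 0.022 ]
or 43 [235.41860465 212.74418605] [0.5787 0.0725 0.022 ]
or 271 [334.70479705 211.5498155 ] [ 0.5755 -0.1704  0.022 ]
or 174 [319.18965517 260.93103448] [ 0.4563 -0.1288  0.022 ]
or 347 [399.16714697 305.23919308] [ 0.3453 -0.3182  0.022 ]
rim [0.7382 0.2994 0.058 ]
rim [0.7091 0.0634 0.058 ]
rim [0.4061 0.1028 0.058 ]
rim [0.4351 0.3348 0.058 ]
meter corner [ 0.5778 -0.3009  0.04  ]
meter corner [ 0.5782 -0.3545  0.04  ]
meter corner [ 0.4431 -0.3597  0.04  ]
meter corner [ 0.4414 -0.3089  0.04  ]
[ 0.51375189 -0.03606236  1.07540177] 1.55
```

Call:
play_rows(
  offset=[
    [3.3,2,0],
    [6.6,4,0],
    [9.8,6,0],
    [13.1,8,0],
    [16.4,10,0],
  ],
  angular=[
    [0,0,-4.6],
    [0,0,-9.2],
    [0,0,-13.8],
    [0,0,-18.4],
    [0,0,-22.9],
  ],
  jaw=[-1,-1,-1,-1,-1],
  newtons=80,
)

```text
time_s: 1.97
eef_pos: [0.4029, -0.3949, 0.2314]
orientation: [[0.999, 0.043, 0.0], [0.043, -0.999, -0.0], [0.0, 0.0, -1.0]]
contact_force: [-0.3, -0.6, -0.0]
finger_gap: 0.0855
gripper_force: 0.0
```

Call:
play_rows(
  offset=[
    [3.6,2.2,0],
    [7.3,4.4,-2],
    [10.9,6.5,-5],
    [10.9,6.5,-8],
    [10.9,6.5,-10],
  ],
  angular=[
    [0,0,0],
    [0,0,0],
    [0,0,0],
    [0,0,0],
    [0,0,0],
  ],
  jaw=[-1,-1,-1,-1,-1],
)

```text
time_s: 2.38
eef_pos: [0.5124, -0.3283, 0.127]
orientation: [[0.999, 0.051, -0.002], [0.051, -0.999, 0.002], [-0.002, -0.002, -1.0]]
contact_force: [-0.7, -0.2, -0.3]
finger_gap: 0.0854
gripper_force: 0.0
```

Call:
play_rows(
  offset=[
    [0,0,0],
  ],
  angular=[
    [0,0,0],
  ],
  jaw=[-1],
)

```text
time_s: 2.47
eef_pos: [0.5095, -0.3288, 0.1256]
orientation: [[0.999, 0.049, -0.007], [0.049, -0.999, 0.004], [-0.007, -0.005, -1.0]]
contact_force: [-0.3, 0.0, -0.7]
finger_gap: 0.0854
gripper_force: 0.0
```

```bash
python3 - <<'E'
from h import *
s=read_state();print(s['eef_pos'],s['orientation'],s['time_s'],s['finger_gap'],s['contact_force'])
save('top','pics/a.png',(350,170,460,300),4)
E
```

```text
[ 0.50952638 -0.32883765  0.12560161] [[ 0.99877104  0.0490816  -0.00688524]
 [ 0.04911259 -0.99878353  0.00440653]
 [-0.00666058 -0.00473927 -0.99996659]] 2.4667 0.08535626163074604 [-0.25724948  0.03552709 -0.6867027 ]
```

View pics/a.png

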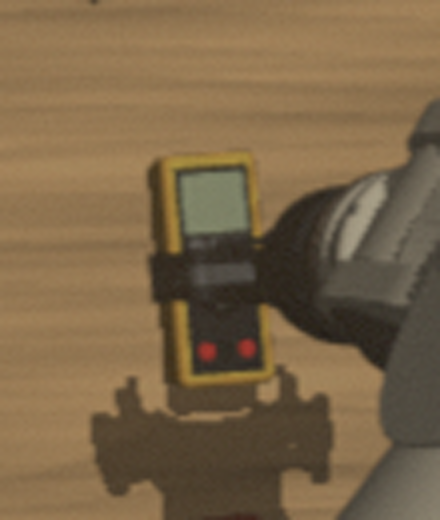

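The gripper sits over the middle of the meter, with its fingers on either side. Descending and gripping.

Call:
play_rows(
  offset=[
    [0,0,-3.5],
    [0,0,-7],
    [0,0,-10],
    [0,0,-11.8],
    [0,0,-11.9],
  ],
  angular=[
    [0,0,0],
    [0,0,0],
    [0,0,0],
    [0,0,0],
    [0,0,0],
  ],
  jaw=[-1,-1,-1,-1,-1],
)

```text
time_s: 2.93
eef_pos: [0.5091, -0.331, 0.0105]
orientation: [[0.999, 0.046, -0.003], [0.046, -0.999, 0.002], [-0.003, -0.002, -1.0]]
contact_force: [-0.0, 0.5, 0.1]
finger_gap: 0.0854
gripper_force: 0.0
```

Call:
play_rows(
  offset=[
    [0,0,0],
    [0,0,0],
    [0,0,0],
    [0,0,0],
    [0,0,0],
  ],
  angular=[
    [0,0,0],
    [0,0,0],
    [0,0,0],
    [0,0,0],
    [0,0,0],
  ],
  jaw=[-0.5,0,0.4,1,1],
)

```text
time_s: 3.35
eef_pos: [0.5122, -0.3323, 0.0159]
orientation: [[0.999, 0.047, 0.004], [0.047, -0.999, -0.003], [0.004, 0.003, -1.0]]
contact_force: [-1.0, -0.8, 6.6]
finger_gap: 0.0566
gripper_force: 87.7
```

Call:
play_rows(
  offset=[
    [0,0,0],
    [0,0,0],
  ],
  angular=[
    [0,0,0],
    [0,0,0],
  ],
  jaw=[1,1],
)

```text
time_s: 3.52
eef_pos: [0.5122, -0.3324, 0.016]
orientation: [[0.999, 0.047, 0.004], [0.047, -0.999, -0.003], [0.004, 0.003, -1.0]]
contact_force: [-1.4, -1.6, 8.4]
finger_gap: 0.0564
gripper_force: 87.7
```

Call:
play_rows(
  offset=[
    [0,0,2],
    [0,0,5],
    [0,0,9],
    [0,2,13],
    [0,5,16],
  ],
  angular=[
    [0,0,0],
    [0,0,0],
    [0,0,0],
    [0,0,0],
    [0,0,0],
  ],
  jaw=[1,1,1,1,1],
)

```text
time_s: 3.93
eef_pos: [0.5108, -0.285, 0.174]
orientation: [[0.999, 0.044, 0.003], [0.044, -0.999, -0.002], [0.003, 0.003, -1.0]]
contact_force: [1.4, 0.8, -3.5]
finger_gap: 0.0562
gripper_force: 86.7
```

Call:
play_rows(
  offset=[
    [0,3.8,0],
    [0,7.6,0],
    [0,11.4,0],
    [0,15.2,0],
    [0,19,0],
  ],
  angular=[
    [0,0,-2],
    [0,0,-4],
    [0,0,-6],
    [0,0,-8],
    [0,0,-9.8],
  ],
  jaw=[1,1,1,1,1],
)

```text
time_s: 4.35
eef_pos: [0.5105, -0.092, 0.1714]
orientation: [[0.992, -0.126, 0.002], [-0.126, -0.992, -0.0], [0.002, 0.0, -1.0]]
contact_force: [1.1, 0.6, -2.9]
finger_gap: 0.0566
gripper_force: 86.6
```

Call:
play_rows(
  offset=[
    [0,4,0],
    [0,8,0],
    [0,12,0],
    [0,16,0],
    [0,20,0],
  ],
  angular=[
    [0,0,0],
    [0,0,0],
    [0,0,0],
    [0,0,0],
    [0,0,0],
  ],
  jaw=[1,1,1,1,1],
)

```text
time_s: 4.77
eef_pos: [0.5048, -0.0262, 0.1705]
orientation: [[0.998, -0.068, 0.002], [-0.068, -0.997, 0.029], [0.0, -0.03, -1.0]]
contact_force: [0.1, 0.0, -4.1]
finger_gap: 0.0564
gripper_force: 86.7
```

Call:
play_rows(
  offset=[
    [0,3,0],
    [0,5.2,0],
    [0,5.2,0],
    [0,5.2,0],
    [0,5.2,0],
  ],
  angular=[
    [0,0,0],
    [0,0,0],
    [0,0,0],
    [0,0,0],
    [0,0,0],
  ],
  jaw=[1,1,1,1,1],
)

```text
time_s: 5.18
eef_pos: [0.5039, -0.0013, 0.1696]
orientation: [[1.0, -0.03, 0.0], [-0.03, -0.998, 0.05], [-0.001, -0.05, -0.999]]
contact_force: [-0.1, 0.4, -3.6]
finger_gap: 0.0564
gripper_force: 86.7
```

```bash
python3 - <<'E'
from h import *
s=read_state();print(s['eef_pos'],s['orientation'],s['time_s'],s['finger_gap'],s['contact_force'])
save('top','pics/b1.png',(120,130,260,290),3.5)
for n in('top','scene'):
  grab_frame(n)
  for t in('meter','pocket','clip'):
    for d in pinpoint(t,n)[:1]: print(n,t,round(d['score'],2),np.round(d['xyz'],4))
E
```

```text
[ 0.5039006  -0.00131879  0.16962262] [[ 9.99557426e-01 -2.97474790e-02  1.99692322e-04]
 [-2.97207076e-02 -9.98324605e-01  4.96453609e-02]
 [-1.27746657e-03 -4.96293242e-02 -9.98766889e-01]] 5.1833 0.056417221870740324 [-0.09532713  0.41241161 -3.60873372]
top pocket 0.94 [0.5128 0.1606 0.0355]
top clip 0.59 [0.5436 0.2762 0.0577]
scene meter 0.66 [ 0.5021 -0.      0.1536]
scene pocket 0.96 [0.5134 0.1624 0.0341]
scene clip 0.71 [0.5462 0.2744 0.0576]
```

View pics/b1.png

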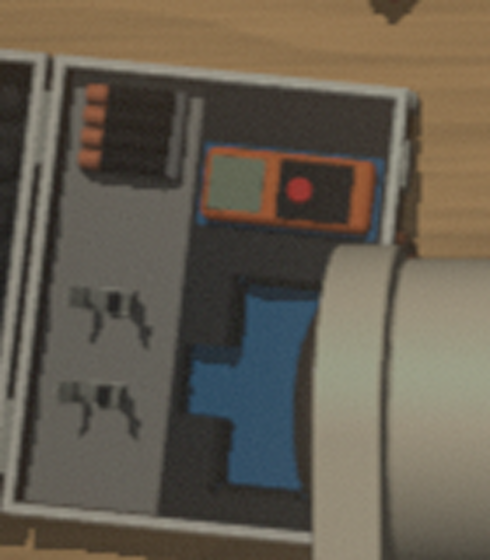

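The arm stalled short at y≈0 and the tool tilted, so I'll check the joints.

```bash
python3 -c "
from h import *
s=read_state();print(np.round(s['joint_pos'],3),np.round(s['joint_velocities'],3))"
```

```text
[-0.03  -0.037 -0.07   1.539  0.05   3.141] [ 0.002  0.    -0.001 -0.     0.     0.001]
```

Joint 6 is at its limit. A half turn of the tool gives the same grasp, and either way round is allowed, so I'll rotate +180° in the air.

Call:
play_rows(
  offset=[
    [0,0,0],
    [0,0,0],
    [0,0,0],
    [0,0,0],
    [0,0,0],
  ],
  angular=[
    [0,0,7],
    [0,0,14],
    [0,0,21],
    [0,0,28],
    [0,0,35],
  ],
  jaw=[1,1,1,1,1],
)

```text
time_s: 6.05
eef_pos: [0.5039, -0.001, 0.1697]
orientation: [[0.832, 0.554, -0.029], [0.554, -0.831, 0.041], [-0.001, -0.05, -0.999]]
contact_force: [0.8, -0.0, -2.7]
finger_gap: 0.0566
gripper_force: 86.7
```

Call:
play_rows(
  offset=[
    [0,0,0],
    [0,0,0],
    [0,0,0],
    [0,0,0],
    [0,0,0],
  ],
  angular=[
    [0,0,7],
    [0,0,14],
    [0,0,21],
    [0,0,28],
    [0,0,35],
  ],
  jaw=[1,1,1,1,1],
)

```text
time_s: 6.47
eef_pos: [0.5039, -0.001, 0.1696]
orientation: [[0.364, 0.93, -0.047], [0.931, -0.363, 0.017], [-0.001, -0.05, -0.999]]
contact_force: [0.3, -0.3, -3.3]
finger_gap: 0.0562
gripper_force: 86.7
```

Call:
play_rows(
  offset=[
    [0,0,0],
    [0,0,0],
    [0,0,0],
    [0,0,0],
    [0,0,0],
  ],
  angular=[
    [0,0,7],
    [0,0,14],
    [0,0,21],
    [0,0,28],
    [0,0,35],
  ],
  jaw=[1,1,1,1,1],
)

```text
time_s: 6.88
eef_pos: [0.5039, -0.0009, 0.1696]
orientation: [[-0.236, 0.97, -0.048], [0.972, 0.236, -0.013], [-0.001, -0.05, -0.999]]
contact_force: [-0.3, -0.1, -3.0]
finger_gap: 0.0563
gripper_force: 86.7
```

Call:
play_rows(
  offset=[
    [0,0,0],
    [0,0,0],
    [0,0,0],
    [0,0,0],
    [0,0,0],
  ],
  angular=[
    [0,0,7],
    [0,0,14],
    [0,0,21],
    [0,0,28],
    [0,0,35],
  ],
  jaw=[1,1,1,1,1],
)

```text
time_s: 7.3
eef_pos: [0.5039, -0.0009, 0.1697]
orientation: [[-0.751, 0.66, -0.032], [0.66, 0.75, -0.038], [-0.001, -0.05, -0.999]]
contact_force: [-0.4, -0.9, -3.1]
finger_gap: 0.0563
gripper_force: 86.7
```

Call:
play_rows(
  offset=[
    [0,0,0],
    [0,0,0],
    [0,0,0],
    [0,0,0],
    [0,0,0],
  ],
  angular=[
    [0,0,7],
    [0,0,14],
    [0,0,21],
    [0,0,28],
    [0,0,35],
  ],
  jaw=[1,1,1,1,1],
)

```text
time_s: 7.72
eef_pos: [0.5038, -0.0009, 0.1696]
orientation: [[-0.994, 0.11, -0.004], [0.11, 0.993, -0.05], [-0.001, -0.05, -0.999]]
contact_force: [-0.4, -0.3, -4.1]
finger_gap: 0.0562
gripper_force: 86.7
```

Call:
play_rows(
  offset=[
    [0.2,4,0],
    [0.4,8,0],
    [0.6,12,0],
    [0.8,15,0],
    [0.85,16.2,0],
  ],
  angular=[
    [0.6,0,-0.2],
    [1.2,-0.1,-0.4],
    [1.8,-0.1,-0.6],
    [2.4,-0.2,-0.8],
    [2.86,-0.2,-0.9],
  ],
  jaw=[1,1,1,1,1],
)

```text
time_s: 8.13
eef_pos: [0.5122, 0.1645, 0.1694]
orientation: [[-0.992, 0.129, -0.002], [0.129, 0.992, 0.002], [0.002, 0.001, -1.0]]
contact_force: [-1.3, 0.5, -3.9]
finger_gap: 0.0563
gripper_force: 87.1
```

Call:
play_rows(
  offset=[
    [0,0,-2],
    [0,0,-4],
    [0,0,-4.5],
    [0,0,-4.5],
  ],
  angular=[
    [0,0,0],
    [0,0,0],
    [0,0,0],
    [0,0,0],
  ],
  jaw=[1,1,1,1],
)

```text
time_s: 8.47
eef_pos: [0.5114, 0.1605, 0.1231]
orientation: [[-0.991, 0.132, -0.005], [0.132, 0.991, -0.001], [0.004, -0.001, -1.0]]
contact_force: [0.2, -1.3, -3.2]
finger_gap: 0.0566
gripper_force: 86.9
```

```bash
python3 - <<'E'
from h import *
s=read_state();print(s['eef_pos'],s['orientation'],s['time_s'],s['contact_force'])
a=grab_frame('top')[170:290,150:250];b=grab_frame('scene')[110:270,270:420]
im=np.hstack([cv2.resize(a,(400,480),interpolation=2),cv2.resize(b,(400,427),interpolation=2)[:480] if 0 else cv2.resize(b,(400,480),interpolation=2)])
cv2.imwrite('pics/d.png',im[:,:,::-1])
for n in('top','scene'):
  for d in pinpoint('meter',n)[:2]: print(n,round(d['score'],2),np.round(d['xyz'],4))
  for d in masks_of('meter',n)[:1]: print(axis(n,d['region'],.149))
E
```

```text
[0.51137784 0.16045818 0.12310506] [[-9.91248145e-01  1.31932562e-01 -4.57308544e-03]
 [ 1.31937793e-01  9.91257625e-01 -8.60375155e-04]
 [ 4.41959431e-03 -1.45620808e-03 -9.99989173e-01]] 8.4667 [ 0.23344557 -1.25040811 -3.17756537]
top 0.76 [0.5195 0.1601 0.1113]
((553.0858764648438, 151.1757049560547), (61.74989318847656, 59.15601348876953), 83.15169525146484)
scene 0.91 [0.5161 0.1625 0.1106]
scene 0.25 [ 0.5777  0.1999 -0.0017]
((538.057373046875, 147.25619506835938), (69.69430541992188, 169.63633728027344), 80.84974670410156)
```

View pics/d.png

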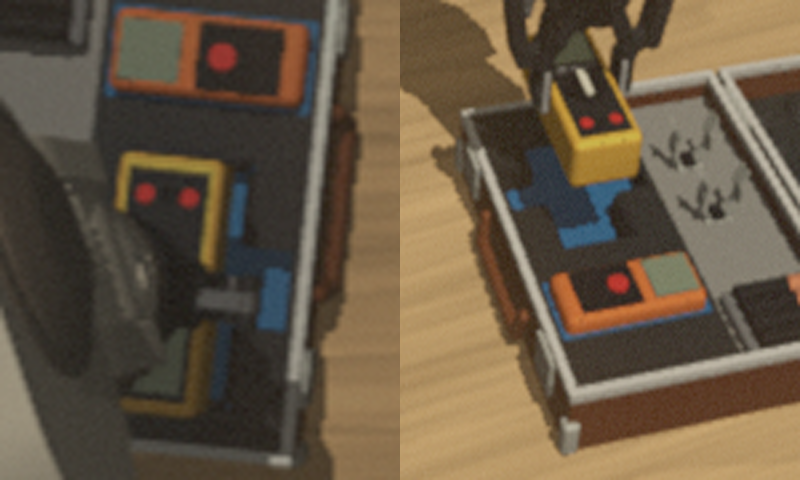

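```bash
python3 - <<'E'
from h import *
P=[at('top',(150+u/4-.5,170+v/4-.5),.147)[:2] for u,v in [(120,153),(226,163),(208,413)]]
print(P)
x=np.array([.992,-.125]);y=np.array([.125,.992])
print('centre from +x end mid', (P[0]+P[1])/2-x*.07, 'diag',(P[0]+P[2])/2, 'edges', np.linalg.norm(P[0]-P[1]),np.linalg.norm(P[1]-P[2]),np.degrees(np.arctan2(*(P[1]-P[2])[::-1])))
b=grab_frame('top')
for p in [(.512,.161),(.514,.161)]:
  for s in[(1,1),(1,-1),(-1,-1)]: print(proj('top',[*(np.array(p)+x*s[0]*.07+y*s[1]*.029),.147]))
E
```

```text
[array([0.5849, 0.1803]), array([0.578, 0.123]), array([0.4442, 0.1347])]
centre from +x end mid [0.51201 0.1604 ] diag [0.51455 0.1575 ] edges 0.05771394978685828 0.1343105729270782 -4.997457337554869
[179.2 207.7]
[205.8 210.4]
[198.6 275.3]
[179.2 206.8]
[205.8 209.4]
[198.6 274.3]
```

The meter is centred over the pocket within about 2 mm. Lowering to the mouth.

Call:
play_rows(
  offset=[
    [0,0.05,-1.5],
    [0,0.05,-3],
    [0,0.05,-4],
    [0,0.05,-4.7],
    [0,0.05,-5.3],
  ],
  angular=[
    [0,0,0.3],
    [0,0,0.3],
    [0,0,0.3],
    [0,0,0.3],
    [0,0,0.3],
  ],
  jaw=[1,1,1,1,1],
)

```text
time_s: 9.23
eef_pos: [0.5123, 0.1615, 0.0712]
orientation: [[-0.992, 0.127, -0.002], [0.127, 0.992, 0.0], [0.002, -0.0, -1.0]]
contact_force: [0.1, -0.2, -3.0]
finger_gap: 0.0564
gripper_force: 87.2
```

Call:
play_rows(
  offset=[
    [0,0,-0.4],
    [0,0,-0.8],
    [0,0,-1.2],
    [0,0,-1.6],
    [0,0,-1.9],
  ],
  angular=[
    [0,0,0],
    [0,0,0],
    [0,0,0],
    [0,0,0],
    [0,0,0],
  ],
  jaw=[1,1,1,1,1],
)

```text
time_s: 9.65
eef_pos: [0.5128, 0.1616, 0.0533]
orientation: [[-0.992, 0.127, -0.0], [0.127, 0.992, 0.0], [0.0, 0.0, -1.0]]
contact_force: [-1.9, -0.5, 2.5]
finger_gap: 0.0564
gripper_force: 87.9
```

Call:
play_rows(
  offset=[
    [0,0,-0.2],
    [0,0,-0.4],
    [0,0,-0.6],
    [0,0,-0.6],
  ],
  angular=[
    [0,0,0],
    [0,0,0],
    [0,0,0],
    [0,0,0],
  ],
  jaw=[1,1,1,1],
)

```text
time_s: 9.98
eef_pos: [0.5127, 0.1616, 0.0499]
orientation: [[-0.992, 0.127, 0.001], [0.127, 0.992, 0.001], [-0.001, 0.001, -1.0]]
contact_force: [-11.3, -4.9, 25.7]
finger_gap: 0.0563
gripper_force: 90.6
```

Call:
play_rows(
  offset=[
    [0,0,-0.2],
    [0,0,-0.3],
    [0,0,-0.3],
  ],
  angular=[
    [0,0,0],
    [0,0,0],
    [0,0,0],
  ],
  jaw=[1,1,1],
)

```text
time_s: 10.23
eef_pos: [0.5127, 0.1616, 0.0498]
orientation: [[-0.992, 0.127, 0.002], [0.127, 0.992, 0.001], [-0.002, 0.002, -1.0]]
contact_force: [-22.5, -8.9, 49.9]
finger_gap: 0.0563
gripper_force: 93.7
```

It reached a hard stop at the expected height with 50 N, so the meter is home. Releasing and rising.

Call:
play_rows(
  offset=[
    [0,0,0.5],
    [0,0,0.6],
    [0,0,0.6],
    [0,0,0.6],
  ],
  angular=[
    [0,0,0],
    [0,0,0],
    [0,0,0],
    [0,0,0],
  ],
  jaw=[1,-0.7,-0.7,-0.7],
)

```text
time_s: 10.57
eef_pos: [0.5125, 0.1616, 0.0492]
orientation: [[-0.992, 0.127, -0.002], [0.127, 0.992, 0.0], [0.002, 0.0, -1.0]]
contact_force: [-0.2, 0.6, 0.1]
finger_gap: 0.0725
gripper_force: 0.0
```

Call:
play_rows(
  offset=[
    [0,0,1],
    [0,0,3],
    [0,0,6],
    [0,0,9],
    [0,-2,12],
  ],
  angular=[
    [0,0,0],
    [0,0,0],
    [0,0,0],
    [0,0,0],
    [0,0,0],
  ],
  jaw=[-0.7,-0.7,-0.7,-0.7,-0.7],
)

```text
time_s: 10.98
eef_pos: [0.5121, 0.1432, 0.171]
orientation: [[-0.992, 0.124, -0.002], [0.124, 0.992, 0.001], [0.002, 0.001, -1.0]]
contact_force: [0.6, -0.1, -0.4]
finger_gap: 0.0727
gripper_force: 0.0
```

Call:
play_rows(
  offset=[
    [0,-4,0],
    [0,-8,0],
    [0,-12,0],
    [0,-16,0],
    [0,-20,0],
  ],
  angular=[
    [0,0,-2.5],
    [0,0,-5],
    [0,0,-7.5],
    [0,0,-10],
    [0,0,-12],
  ],
  jaw=[-0.7,-0.7,-0.7,-0.7,-0.7],
)

```text
time_s: 11.4
eef_pos: [0.5121, -0.0602, 0.1702]
orientation: [[-0.943, 0.332, -0.001], [0.332, 0.943, 0.0], [0.001, 0.0, -1.0]]
contact_force: [1.1, 0.9, -0.4]
finger_gap: 0.0725
gripper_force: 0.0
```

```bash
python3 - <<'E'
from h import *
s=read_state();print(s['eef_pos'],s['orientation'],s['time_s'],s['contact_force'],s['joint_pos'])
a=grab_frame('top')[140:290,120:260]
b=grab_frame('scene')[110:270,270:420]
im=np.hstack([cv2.resize(a,(400,429),interpolation=2),cv2.resize(b,(400,429),interpolation=2)])
cv2.imwrite('pics/e.png',im[:,:,::-1])
for n in('top','scene'):
  for t in ('meter','torch_mid','clip'):
    for d in pinpoint(t,n)[:2]: print(n,t,round(d['score'],2),np.round(d['xyz'],4))
E
```

```text
[ 0.51209757 -0.06020484  0.17021512] [[-9.43340828e-01  3.31824032e-01 -9.45730650e-04]
 [ 3.31823749e-01  9.43341296e-01  4.46404905e-04]
 [ 1.04027465e-03  1.07296083e-04 -9.99999453e-01]] 11.4 [ 1.11244644  0.85477011 -0.36505531] [-1.17211888e-01 -8.66783810e-03 -4.07680519e-02  1.53968756e+00
  3.32744700e-04  2.21024399e-01]
top meter 0.65 [0.5187 0.161  0.038 ]
top torch_mid 0.88 [0.8435 0.0364 0.0184]
top clip 0.65 [0.5449 0.2695 0.0595]
scene meter 0.68 [0.5149 0.1631 0.0378]
scene torch_mid 0.77 [ 0.5115 -0.152   0.0183]
scene torch_mid 0.69 [0.8458 0.0391 0.0203]
scene clip 0.91 [0.545  0.2717 0.0572]
scene clip 0.21 [ 0.7511 -0.1329  0.0042]
```

View pics/e.png

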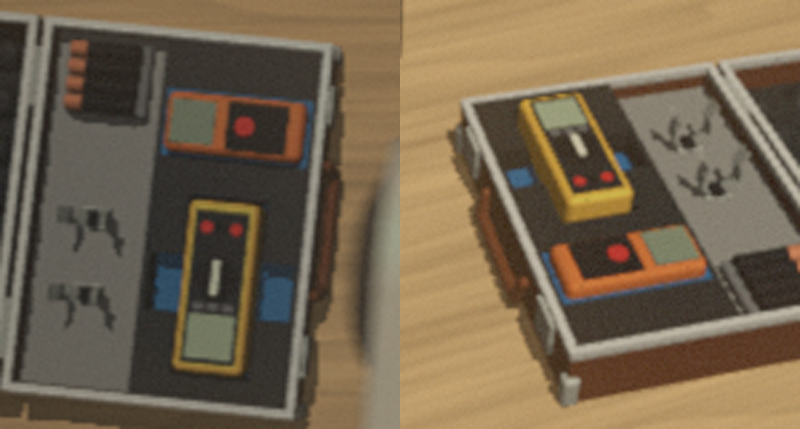

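The meter lies flat in its cutout. Next is the torch: I'll compute the clip position from the pixels while moving above the torch.

Call:
play_rows(
  offset=[
    [0,-3,-2],
    [0,-6,-4],
    [0,-8.9,-7],
    [0,-8.9,-10],
    [0,-8.9,-11],
  ],
  angular=[
    [0,0,0],
    [0,0,0],
    [0,0,0],
    [0,0,0],
    [0,0,0],
  ],
  jaw=[-0.5,-0.5,-0.5,-0.5,-0.5],
)

```text
time_s: 12.22
eef_pos: [0.5105, -0.1469, 0.0554]
orientation: [[-0.944, 0.33, -0.007], [0.33, 0.944, 0.002], [0.007, -0.0, -1.0]]
contact_force: [-0.7, 0.9, 0.2]
finger_gap: 0.0644
gripper_force: 0.0
```

```bash
python3 - <<'E'
from h import *
s=read_state();print(s['eef_pos'],s['orientation'],s['time_s'],s['finger_gap'])
a=grab_frame('top');b=grab_frame('scene')
im=np.hstack([cv2.resize(a[190:290,290:370],(400,500),interpolation=2),cv2.resize(a[190:265,130:190],(400,500),interpolation=2)])
cv2.imwrite('pics/f.png',im[:,:,::-1])
for n in('top','scene'):
  for d in pinpoint('clip',n)[:1]: print(n,'clip',round(d['score'],2),np.round(d['xyz'],4))
x=np.array([.992,-.125,0]);y=np.array([.125,.992,0]);C=np.array([.545,.2725,.058])
for k in(-1,1):
  for v,z in((0,-.015),(.019,.022),(-.019,.022)): print(k,v,(proj('top',C+x*.032*k+y*v+[0,0,z])-[130,190]+.5)*6.667+[400,0])
E
```

```text
[ 0.5104974  -0.14694208  0.05537607] [[-9.43875761e-01  3.30233906e-01 -6.64192239e-03]
 [ 3.30227729e-01  9.43899091e-01  2.03784187e-03]
 [ 6.94226899e-03 -2.69877401e-04 -9.99975866e-01]] 12.2167 0.06437780409852362
top clip 0.62 [0.5432 0.2695 0.0563]
scene clip 0.77 [0.5474 0.271  0.0579]
-1 0 [536.0068 348.0174]
-1 0.019 [449.3358 343.3505]
-1 -0.019 [558.0079 354.0177]
1 0 [556.6745 170.6752]
1 0.019 [471.3369 160.008 ]
1 -0.019 [579.3423 170.6752]
```

View pics/f.png

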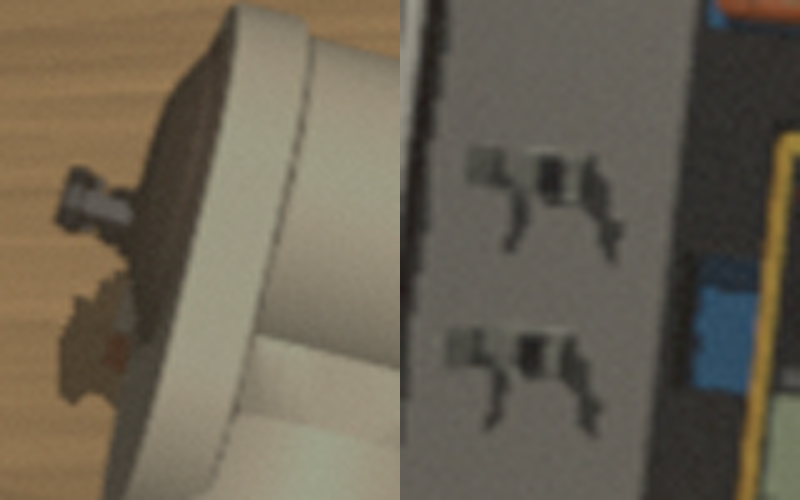

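The clip pixels match a clip centre of about (0.543, 0.2725). Descending onto the torch.

Call:
play_rows(
  offset=[
    [0,0,-2],
    [0,0,-4],
    [0,0,-5.2],
    [0,0,-5.5],
    [0,0,-5.5],
  ],
  angular=[
    [0,0,0],
    [0,0,0],
    [0,0,0],
    [0,0,0],
    [0,0,0],
  ],
  jaw=[-0.5,-0.5,-0.5,-0.5,-0.5],
)

```text
time_s: 12.83
eef_pos: [0.5125, -0.147, 0.0051]
orientation: [[-0.944, 0.329, -0.001], [0.329, 0.944, 0.001], [0.002, 0.0, -1.0]]
contact_force: [0.8, 0.1, 0.2]
finger_gap: 0.0641
gripper_force: 0.0
```

Call:
play_rows(
  offset=[
    [0,0,0],
    [0,0,0],
    [0,0,0],
    [0,0,0],
    [0,0,0],
  ],
  angular=[
    [0,0,0],
    [0,0,0],
    [0,0,0],
    [0,0,0],
    [0,0,0],
  ],
  jaw=[0,0.4,1,1,1],
  newtons=60,
)

```text
time_s: 13.25
eef_pos: [0.5132, -0.1478, 0.0062]
orientation: [[-0.944, 0.33, 0.001], [0.33, 0.944, -0.0], [-0.001, 0.0, -1.0]]
contact_force: [-0.9, 0.1, 6.2]
finger_gap: 0.0281
gripper_force: 59.0
```

Call:
play_rows(
  offset=[
    [0,0,0],
    [0,0,0],
    [0,0,0],
  ],
  angular=[
    [0,0,0],
    [0,0,0],
    [0,0,0],
  ],
  jaw=[1,1,1],
)

```text
time_s: 13.5
eef_pos: [0.5132, -0.1477, 0.0062]
orientation: [[-0.944, 0.33, 0.001], [0.33, 0.944, -0.0], [-0.001, 0.0, -1.0]]
contact_force: [-1.3, 1.3, 5.4]
finger_gap: 0.0282
gripper_force: 59.0
```

Call:
play_rows(
  offset=[
    [0,0,2],
    [0,0,5],
    [0,0,9],
    [0,2,13],
    [0,5,14.5],
  ],
  angular=[
    [0,0,0],
    [0,0,0],
    [0,0,0],
    [0,0,0],
    [0,0,0],
  ],
  jaw=[1,1,1,1,1],
)

```text
time_s: 13.92
eef_pos: [0.5135, -0.099, 0.1549]
orientation: [[-0.943, 0.333, 0.004], [0.333, 0.943, -0.001], [-0.004, 0.0, -1.0]]
contact_force: [1.5, 0.7, -1.6]
finger_gap: 0.0282
gripper_force: 59.7
```

Call:
play_rows(
  offset=[
    [0.3,3.9,0],
    [0.6,7.8,0],
    [0.9,11.7,0],
    [1.2,15.6,0],
    [1.5,19.5,0],
  ],
  angular=[
    [0,0,2.4],
    [0,0,4.8],
    [0,0,7.2],
    [0,0,9.6],
    [0,0,12],
  ],
  jaw=[1,1,1,1,1],
)

```text
time_s: 14.33
eef_pos: [0.5271, 0.0993, 0.1502]
orientation: [[-0.992, 0.125, -0.001], [0.125, 0.992, 0.0], [0.001, 0.0, -1.0]]
contact_force: [2.1, -0.3, -1.7]
finger_gap: 0.0281
gripper_force: 59.8
```

Call:
play_rows(
  offset=[
    [0.3,3.9,0],
    [0.6,7.8,0],
    [0.9,11.7,0],
    [1.2,14.6,0],
    [1.5,17.5,0],
  ],
  angular=[
    [0,0,0],
    [0,0,0],
    [0,0,0],
    [0,0,0],
    [0,0,0],
  ],
  jaw=[1,1,1,1,1],
)

```text
time_s: 14.75
eef_pos: [0.542, 0.2746, 0.1499]
orientation: [[-0.992, 0.126, -0.001], [0.126, 0.992, 0.0], [0.001, 0.0, -1.0]]
contact_force: [1.4, -0.8, -2.2]
finger_gap: 0.0281
gripper_force: 59.8
```

Call:
play_rows(
  offset=[
    [0,0,-2],
    [0,0,-3],
    [0,0,-3],
  ],
  angular=[
    [0,0,0],
    [0,0,0],
    [0,0,0],
  ],
  jaw=[1,1,1],
)

```text
time_s: 15.0
eef_pos: [0.541, 0.2719, 0.1168]
orientation: [[-0.992, 0.126, -0.006], [0.126, 0.992, -0.002], [0.005, -0.003, -1.0]]
contact_force: [-0.4, -0.2, -2.4]
finger_gap: 0.0281
gripper_force: 59.9
```

```bash
python3 - <<'E'
from h import *
s=read_state();print(s['eef_pos'],s['orientation'],s['time_s'],s['finger_gap'],s['contact_force'])
a=grab_frame('top');b=grab_frame('scene')
im=np.hstack([cv2.resize(a[180:290,110:200],(400,490),interpolation=2),cv2.resize(b[90:220,320:430],(400,490),interpolation=2)])
cv2.imwrite('pics/g.png',im[:,:,::-1])
hsv=cv2.cvtColor(a,cv2.COLOR_RGB2HSV)
o=cv2.inRange(hsv,(3,130,60),(14,255,255));n,l,st,c=cv2.connectedComponentsWithStats(o)
for k in range(1,n):
    if st[k,4]>30 and c[k][0]<260: print('or',st[k],c[k],at('top',c[k],s['eef_pos'][2]+.0165))
for n in('top','scene'):
  for d in pinpoint('torch_mid',n)[:2]: print(n,round(d['score'],2),np.round(d['xyz'],4))
E
```

```text
[0.54099183 0.2718852  0.11675398] [[-0.99199383  0.12615584 -0.00574031]
 [ 0.12616984  0.99200634 -0.00214518]
 [ 0.00542379 -0.00285225 -0.99998122]] 15.0 0.028104130134798073 [-0.39235449 -0.17489163 -2.38141372]
or [221  74  54  56 772] [248.1761658  101.54015544] [0.8188 0.0278 0.1333]
or [178 172  49  25 377] [205.77718833 184.71087533] [0.6353 0.125  0.1333]
or [133 190  21  19 326] [142.76380368 199.38957055] [0.6065 0.2641 0.1333]
or [231 203   8  37 103] [234.60194175 220.29126214] [0.5554 0.0631 0.1333]
or [128 252  18  10 158] [135.87974684 256.59493671] [0.4816 0.28   0.1333]
top 0.98 [0.846  0.0379 0.0147]
top 0.56 [0.5341 0.2694 0.1228]
scene 0.79 [0.8476 0.0388 0.0195]
```

View pics/g.png

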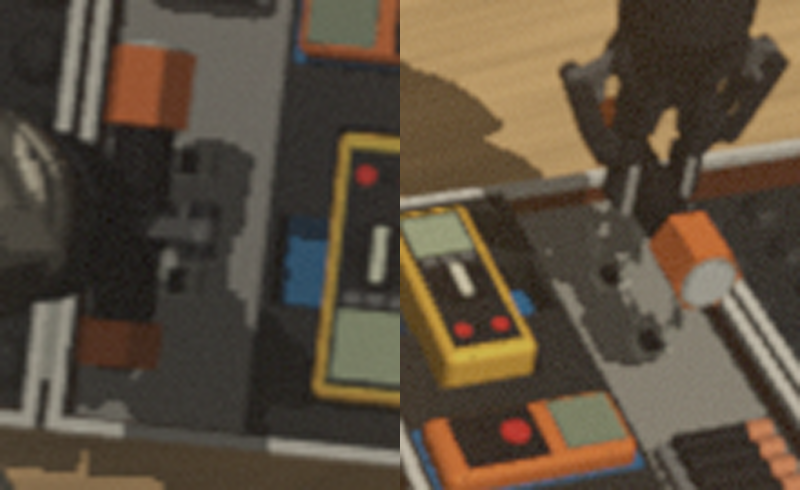

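The torch is in line above the clips. Lowering it into the jaws.

Call:
play_rows(
  offset=[
    [0.2,0.05,-1.5],
    [0.2,0.05,-3],
    [0.2,0.05,-4],
    [0.2,0.05,-4.4],
    [0.2,0.05,-4.4],
  ],
  angular=[
    [0,0,0],
    [0,0,0],
    [0,0,0],
    [0,0,0],
    [0,0,0],
  ],
  jaw=[1,1,1,1,1],
)

```text
time_s: 15.62
eef_pos: [0.544, 0.2725, 0.0751]
orientation: [[-0.992, 0.127, -0.003], [0.127, 0.992, -0.0], [0.003, -0.001, -1.0]]
contact_force: [-0.1, 0.1, -1.7]
finger_gap: 0.0278
gripper_force: 59.9
```

Call:
play_rows(
  offset=[
    [0,0,-0.4],
    [0,0,-0.8],
    [0,0,-1.2],
    [0,0,-1.6],
    [0,0,-1.6],
  ],
  angular=[
    [0,0,0],
    [0,0,0],
    [0,0,0],
    [0,0,0],
    [0,0,0],
  ],
  jaw=[1,1,1,1,1],
)

```text
time_s: 16.03
eef_pos: [0.5445, 0.2731, 0.0594]
orientation: [[-0.992, 0.127, -0.001], [0.127, 0.992, 0.0], [0.001, 0.0, -1.0]]
contact_force: [1.3, 0.3, -3.5]
finger_gap: 0.0278
gripper_force: 60.0
```

Call:
play_rows(
  offset=[
    [0,0,-0.4],
    [0,0,-0.8],
    [0,0,-1.2],
    [0,0,-1.5],
    [0,0,-1.5],
  ],
  angular=[
    [0,0,0],
    [0,0,0],
    [0,0,0],
    [0,0,0],
    [0,0,0],
  ],
  jaw=[1,1,1,1,1],
)

```text
time_s: 16.45
eef_pos: [0.5442, 0.273, 0.0461]
orientation: [[-0.992, 0.127, -0.001], [0.127, 0.992, 0.001], [0.001, 0.0, -1.0]]
contact_force: [-5.9, -3.3, 12.8]
finger_gap: 0.0281
gripper_force: 61.7
```

Call:
play_rows(
  offset=[
    [0,0,-0.2],
    [0,0,-0.2],
  ],
  angular=[
    [0,0,0],
    [0,0,0],
  ],
  jaw=[1,1],
)

```text
time_s: 16.62
eef_pos: [0.5442, 0.2731, 0.0459]
orientation: [[-0.992, 0.127, -0.0], [0.127, 0.992, 0.001], [0.0, 0.001, -1.0]]
contact_force: [-10.0, -4.8, 27.1]
finger_gap: 0.0281
gripper_force: 63.1
```

It's seated on the saddles: a hard stop at the expected height. Releasing with a partial opening, then rising and moving clear.

Call:
play_rows(
  offset=[
    [0,0,0.3],
    [0,0,0.4],
    [0,0,0.4],
    [0,0,0.4],
  ],
  angular=[
    [0,0,0],
    [0,0,0],
    [0,0,0],
    [0,0,0],
  ],
  jaw=[1,-0.1,-0.1,-0.1],
)

```text
time_s: 16.95
eef_pos: [0.5442, 0.273, 0.0461]
orientation: [[-0.992, 0.127, -0.002], [0.127, 0.992, -0.0], [0.002, -0.0, -1.0]]
contact_force: [0.1, -0.5, -0.3]
finger_gap: 0.047
gripper_force: 0.0
```

Call:
play_rows(
  offset=[
    [0,0,1],
    [0,0,3],
    [0,0,6],
    [0,0,9],
    [0,0,12],
  ],
  angular=[
    [0,0,0],
    [0,0,0],
    [0,0,0],
    [0,0,0],
    [0,0,0],
  ],
  jaw=[-0.1,-0.1,-0.1,-0.1,-0.1],
)

```text
time_s: 17.37
eef_pos: [0.5441, 0.2729, 0.1683]
orientation: [[-0.992, 0.127, -0.002], [0.127, 0.992, 0.0], [0.002, -0.0, -1.0]]
contact_force: [0.5, 0.1, 0.7]
finger_gap: 0.0464
gripper_force: 0.0
```

Call:
play_rows(
  offset=[
    [-0.5,-4,1],
    [-1,-8,2],
    [-1.5,-12,2],
    [-2,-16,2],
    [-2.5,-20,2],
  ],
  angular=[
    [0,0,0],
    [0,0,0],
    [0,0,0],
    [0,0,0],
    [0,0,0],
  ],
  jaw=[-0.1,-0.1,-0.1,-0.1,-0.1],
)

```text
time_s: 17.78
eef_pos: [0.5189, 0.0715, 0.1874]
orientation: [[-0.992, 0.126, -0.001], [0.126, 0.992, 0.0], [0.001, 0.0, -1.0]]
contact_force: [0.6, -1.1, 0.3]
finger_gap: 0.0472
gripper_force: 0.0
```

Call:
play_rows(
  offset=[
    [0,-4,0],
    [0,-8,0],
    [0,-9,0],
    [0,-9,0],
  ],
  angular=[
    [0,0,0],
    [0,0,0],
    [0,0,0],
    [0,0,0],
  ],
  jaw=[-0.1,-0.1,-0.1,-0.1],
)

```text
time_s: 18.12
eef_pos: [0.5192, -0.0196, 0.1872]
orientation: [[-0.991, 0.131, -0.001], [0.131, 0.991, -0.0], [0.001, -0.0, -1.0]]
contact_force: [1.1, 0.6, 0.2]
finger_gap: 0.047
gripper_force: 0.0
```

```bash
python3 - <<'E'
from h import *
s=read_state();print(s['eef_pos'],s['time_s'],s['finger_gap'],s['contact_force'])
a=grab_frame('top');b=grab_frame('scene')
im=np.hstack([cv2.resize(a[140:290,110:250],(400,429),interpolation=2),cv2.resize(b[90:260,280:430],(400,429),interpolation=2)])
cv2.imwrite('pics/i.png',im[:,:,::-1])
for n in('top','scene'):
  for t in('torch_mid','meter','clip','pocket'):
    for d in pinpoint(t,n)[:2]: print(n,t,round(d['score'],2),np.round(d['xyz'],4))
hsv=cv2.cvtColor(a,cv2.COLOR_RGB2HSV)
o=cv2.inRange(hsv,(3,130,60),(14,255,255));n,l,st,c=cv2.connectedComponentsWithStats(o)
for k in range(1,n):
    if st[k,4]>30 and c[k][0]<170: print('or',st[k],c[k],at('top',c[k],.0625))
E
```

```text
[ 0.51922295 -0.01958762  0.18716768] 18.1167 0.0469643010414162 [1.05572445 0.56136887 0.22394934]
top torch_mid 0.55 [0.8437 0.0383 0.0185]
top meter 0.91 [0.5211 0.1609 0.0378]
top clip 0.9 [0.5427 0.2719 0.0578]
scene torch_mid 0.96 [0.8465 0.0402 0.0187]
scene torch_mid 0.75 [0.5438 0.2728 0.0557]
scene meter 0.94 [0.5116 0.1599 0.0352]
scene clip 0.56 [0.5449 0.2721 0.055 ]
scene pocket 0.78 [0.5143 0.162  0.0369]
or [144 192  18  18 262] [152.17175573 200.70610687] [0.6097 0.2644 0.0625]
or [138 249  17  11 162] [145.75308642 254.06790123] [0.4845 0.2805 0.0625]
```

View pics/i.png

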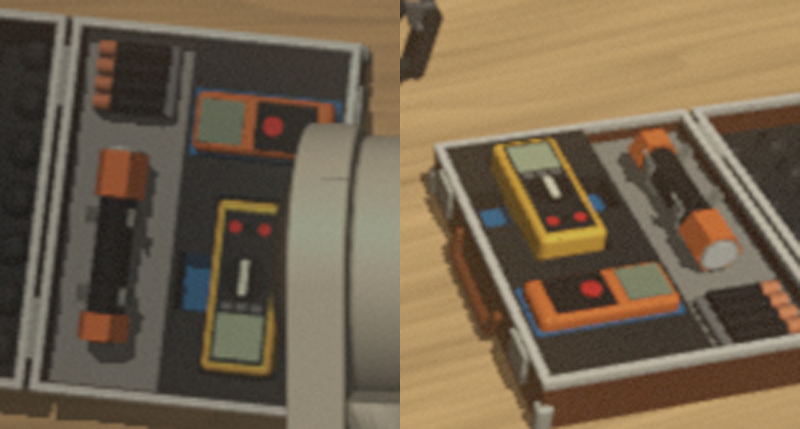

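The torch is held in both clips and the meter is flush in its cutout. The gripper is clear and open, so I'm handing the job in.

```bash
python3 -c "
from workcell import *
print(finish_job())"
```

```text
the job is handed in; nothing more can be done
None
```

The job is handed in: the meter is pressed home in its cutout (turned end for end, which the task allows) and the torch is snapped into both clips; the hand-in gave no verdict back, I didn't re-measure the bystanders, and the clock read about 18 s of the 54 s allowed.

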